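# Make up two fixture kits at the laser marker

### The job

Make up the two fixture kits for the laser marker. In the three-bay tray put the aluminium fence bar in the long bay, the round black nut in the larger of the other two bays and the tallest steel standoff in the smallest bay; in the two-bay tray put the V-block in the larger bay and the shortest standoff in the smaller one. Set each part down (do not drop it) upright and flat on the floor of its bay, leave the middle-sized standoff where it stands and do not tip over the screw pot.

Things in the scene. Friction and masses are not known exactly. Their poses are not given: they have to be found in the camera images.
- tray3: Three-bay kit tray, grey plastic, fixed to the bench, 126 (x) x 164 (y) x 10 mm high, floor 4 mm thick, walls and dividers 4 mm thick. Origin: centre of its underside. In its own frame (z up): the long bay is 52 (x) x 156 (y) mm, centre at x +33, y 0 mm; the larger of the other two bays is 62 (x) x 90 (y) mm, centre at x -28, y -33 mm; the smallest bay is 62 x 62 mm, centre at x -28, y +47 mm.
- tray2: Two-bay kit tray, grey plastic, fixed to the bench, 78 (x) x 154 (y) x 10 mm high, floor 4 mm thick, walls and divider 4 mm thick. Origin: centre of its underside. In its own frame (z up): the larger bay is 70 (x) x 78 (y) mm, centre at x 0, y -34 mm; the smaller bay is 70 (x) x 64 (y) mm, centre at x 0, y +41 mm.
- fence: Fence bar, straight aluminium bar 22 (x) x 120 (y) x 28 mm high with two dark screw holes in its top, loose, 0.2 kg, lying on the bench. Origin: centre of its underside, z up.
- vblock: Steel V-block, 50 (x) x 40 (y) x 35 mm high, with a V groove along its own x in the top; its flat outer sides face +y and -y. Loose, 0.32 kg. Origin: centre of its underside, z up (groove up).
- post_tall: Tallest of three round steel standoffs (tallest and thinnest): 58 mm high, stem 20 mm diameter on a foot flange 30 mm diameter and 6 mm high. Loose, 0.14 kg, upright. Origin: centre of its underside, z up along its axis.
- post_mid: Middle-sized round steel standoff, to be left alone: 44 mm high, stem 27 mm diameter, foot 37 mm diameter and 6 mm high. Loose, upright. Origin: centre of its underside, z up.
- post_short: Shortest of the three round steel standoffs (shortest and thickest): 30 mm high, stem 34 mm diameter on a foot flange 44 mm diameter and 6 mm high. Loose, 0.2 kg, upright. Origin: centre of its underside, z up.
- nut: Knurled clamping nut, black plastic disc with a brass insert in its top: 44 mm diameter, 30 mm high. Loose, 0.08 kg. Origin: centre of its underside, z up along its axis (brass up).
- pot: Small open aluminium pot of screws, 38 mm diameter, 36 mm high, loose, standing among the parts; a bystander. Origin: centre of its underside, z up.
There are look-alikes about, which are no part of the job. Leave any orange look-alike of the tray3 alone.

How it is judged:
By the outcome, as a careful person would: the job done as asked, in the order asked, and still so for the second after the job is handed in, with the robot touching nothing.
It also fails if it takes over 128 s, if anything falls off the work surface, if the arm or the gripper's body presses on something with over 40 N, if the wrist force passes 120 N, or if a joint passes its speed limit or range.

### The arm

A 6-joint arm with a two-finger parallel gripper is mounted at the origin on the work surface. World frame = base frame: x ahead of the robot, y to its left, z up, the work surface at z = 0. Lengths are in m, angles in rad, forces in N, time in s.
With the tool pointing down it reaches from about 0.375 to 0.9 m from the base axis. Payload 3.1 kg.
Tool frame: the origin (TCP) lies at the centre of the arm's flange, where the gripper is bolted on; the fingertips stand robot.tip_extent ahead of it and the grasp point (between the pads) lies 164 mm ahead of it (robot.tip_extent is the distance from the TCP to the fingertips, in m); z points along the fingers, y is the line along which they close (so a half turn about z gives the same grasp; the last joint's range is limited). The gripper opens to 87 mm and grips with 3 to 60 N. Pads are 19 mm wide; open, the fingers measure 117 mm over their backs; the gripper's body (75 mm by 190 mm) begins 51 mm behind the grasp point.
Start: joints at [-1.319, 0.527, 1.433, -0, 1.181, -0.178], TCP at [0.26, -0.568, 0.405] pointing down, gripper open.
Joint ranges: [-3.08, 3.08], [-0.75, 2.2], [0.22, 2.44], [-1.43, 4.57], [0, 2.65], [-2.85, 2.85]. Speed limits (rad/s): [2.79, 2.79, 3.14, 3.14, 3.14, 3.14].

### API

Orientations are given as a unit quaternion [x, y, z, w].
In Python, from rig import get_obs, camera, hand_in, cut_out, robot gives the robot as it stands.
- The arm moves only by the tool step_arm, never from a script. Its argument "rows" is a list of rows, each a list of 6 numbers: the shift along the world's x, y, z in m, then the turn, a rotation vector about the world's x, y, z in degrees. A call has 1 to 12 rows; each row shifts and turns the commanded pose from where the row before left it; what a row does not reach is not made up. A row lasts 1/8 s, in which the tool goes at most 62.5 mm and 10.7 degrees, less where a joint would pass 70% of its speed; a pose out of reach is approached as far as the arm can. A call is refused whole if a number of a shift passes 0.0625 or a number of a turn 10.7, either way. A call with a gripper value outside its range is refused whole. "jaw" is the finger opening in m, from 0 to 0.087, set as the call begins (left out, the last holds). The fingers move at their own pace and stop on an object; "squeeze" is the grip in N (left out, the last holds). Time passes only in rows, so rows that do not move let the fingers close. It gives the time, the measured TCP pose, the force, the opening and the grip force at its end, in the units of the state.
- get_obs(): the state, without advancing time (a new reading comes with each control period).
- camera(name): name is "scene" or "top" or "wrist"; returns a dict with "pixels" (400x640x3 uint8, blue, green, red), "depth" (400x640 float32, m along the optical axis (not along the pixel's ray), 0 where there is no reading), "fov_y" (degrees; the focal length in pixels is half the picture's height over the tangent of half this angle, whatever the lens; pixels are square), "cx", "cy" (the principal point, pixels), "extrinsics" (4x4, takes a point from camera to world coordinates); the wrist camera has in their place "mount" (4x4, takes a point from camera to tool coordinates, whose origin is the TCP and whose axes are the flange's). Camera axes: x right, y up, looking along -z (the intrinsics and any distortion apply to the point x, -y, -z); pixel columns grow to the right and rows downward; lengths in m; the calibration is good to about 2 mm. A picture is of the moment at which its call begins: read the wrist's pose just before it.
- hand_in(): hands the job in; it is judged then, once.
Trained networks look in the newest picture that a camera, given by its name, has taken for a name from the list of things; names that differ only in an ending like _2 or _b are one class to them, and where a whole thing is asked for, a point or a joint stands for the part that bears it (a point fixed in the world has none). Each returns a list of dicts, best first, with "confidence" (0 to 1); they miss things now and then, are a little off and sometimes report something else, mostly with a low value. They report only what shows in the picture. A call takes as long as a camera call. They do not tell look-alikes from the thing itself.
- cut_out(label, camera): "region" (400x640 bool, what is visible of it) and "extent" ([centre column, centre row, width, height] in pixels, round what is visible of it).
The state is a dict: "time": time; "q": joint angles; "joint_velocities": joint speeds; "joint_torque": joint torques, N m; "position": TCP position; "tool_rot": TCP orientation; "ft_force": force on the tool from outside, world axes, zero at the start; "moment": the same for the moment, N m; "grip_width": finger opening in m; "grip_force": force on a finger pad.
Only numpy, scipy, OpenCV 4.12 (cv2) and the standard library are available. Lean on these libraries where they do the work, as an engineer would, in place of code of your own. Each camera call takes 0.05 s, during which the arm holds its last target. There are 200 camera calls.

## Working session

There is one attempt and no reset: what is moved stays moved. The work goes in short steps, Python scripts to look and compute and a tool call to move; the robot and the scene stay as the last step left them, time stands still between calls to the robot, and variables do not carry over. Pictures are saved under pics/ and viewed, at most 14 in all, crops included, and the job is handed in when it is done.

Besides the shell and the picture viewer there is one more tool, called after "Request:" by a JSON object that holds its "method" and its "body", one argument or row to a line. step_arm: Moves the arm, as the interface text tells. Its arguments: {"type":"object","properties":{"rows":{"type":"array"},"jaw":{"type":"number"},"squeeze":{"type":"number"}},"required":["rows"]}

```bash
ls; mkdir -p pics; python3 - <<'E'
from rig import *
import cv2
print(get_obs()); print(robot, getattr(robot,'tip_extent',None))
for n in ("scene","top"):
    c=camera(n); cv2.imwrite(f"pics/{n}0.png",c["pixels"]); print(n,c["fov_y"],c["cx"],c["cy"],c["extrinsics"],[k for k in c])
E
```

```text
pics
{'time': 0.0, 'q': array([-1.31951341e+00,  5.28440372e-01,  1.43393135e+00, -1.89595307e-05,
        1.18139012e+00, -1.78480422e-01]), 'joint_velocities': array([ 0.00074368, -0.00095782, -0.00030822, -0.00078572,  0.00017619,
       -0.0009625 ]), 'joint_torque': array([-5.63439007e-04, -4.40042174e+01, -1.76595801e+01,  6.32773759e-02,
        5.83300937e-02, -1.82846184e-04]), 'position': array([ 0.26035523, -0.56779633,  0.40377782]), 'tool_rot': array([ 9.77000289e-01,  2.13235219e-01, -4.82322462e-05, -1.08355780e-03]), 'ft_force': array([-0.08302258,  0.1797391 ,  1.03460484]), 'moment': array([-0.04756971, -0.01629449, -0.0400873 ]), 'grip_force': 0.0, 'grip_width': 0.08687823648284765}
<Robot object at 0x7f614ebfba10> 0.1822
scene 50.30052814390869 315.91461654036164 193.17354233975348 [[-0.80741656 -0.40550502  0.42853726  0.84513192]
 [ 0.58970936 -0.53262473  0.6070863   0.53024954]
 [-0.017927    0.74288396  0.66918013  0.62262985]
 [ 0.          0.          0.          1.        ]] ['pixels', 'depth', 'fov_y', 'cx', 'cy', 'extrinsics']
top 52.367766334457684 316.122935190775 201.43208049574906 [[ 0.01255298  0.99467384 -0.10230526  0.3722585 ]
 [-0.99977162  0.01071553 -0.01849031 -0.00699903]
 [-0.01729557  0.102514    0.99458119  0.9906765 ]
 [ 0.          0.          0.          1.        ]] ['pixels', 'depth', 'fov_y', 'cx', 'cy', 'extrinsics']
```

View pics/top0.png

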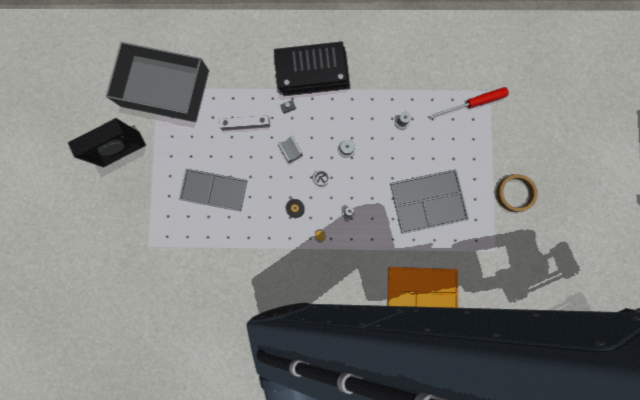

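View pics/scene0.png

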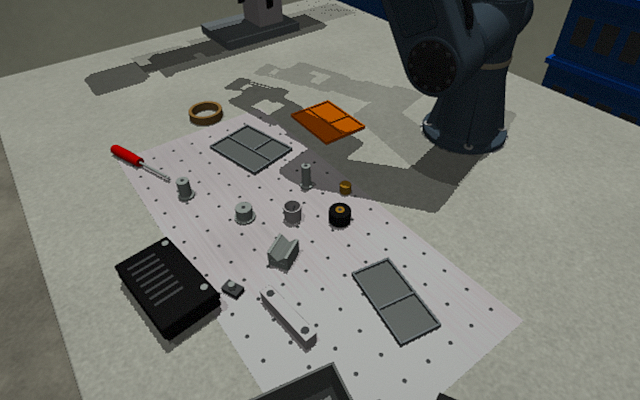

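Top view: tray3 is at (430,200), tray2 at (213,190), fence at (245,122) and V-block at (290,149). The standoffs are at (403,120), (346,147) and (348,212), the pot at (320,178) and the nut at (295,208). The scene view suggests the tall standoff is the one near the shadow. I'll measure next.

```bash
cat > h.py <<'E'
from rig import *
import numpy as np, cv2
from scipy.spatial.transform import Rotation as R
def world(c,T=None):
    f=200/np.tan(np.radians(c["fov_y"]/2)); v,u=np.mgrid[:400,:640]; d=c["depth"].astype(float)
    P=np.stack([(u-c["cx"])/f*d,-(v-c["cy"])/f*d,-d,np.ones_like(d)],-1)
    T=c["extrinsics"] if T is None else T
    W=(P@T.T)[...,:3]; W[d<=0]=np.nan; return W
def wristcam():
    o=get_obs(); c=camera("wrist"); T=np.eye(4); T[:3,:3]=R.from_quat(o["tool_rot"]).as_matrix(); T[:3,3]=o["position"]
    return c,world(c,T@c["mount"])
def circle(P):
    A=np.c_[2*P[:,:2],np.ones(len(P))]; s=np.linalg.lstsq(A,(P[:,:2]**2).sum(1),rcond=None)[0]
    return s[:2],np.sqrt(s[2]+s[0]**2+s[1]**2)
def rect(P):
    (c,s,a)=cv2.minAreaRect((P[:,:2]*1000).astype(np.float32)); return np.round(c,1),np.round(s,1),round(a,1)
E
python3 - <<'E'
from h import *
for n in ("top","scene"):
    c=camera(n); W=world(c)
    t=W[120:240,160:480].reshape(-1,3) if n=="top" else W[200:300,150:400].reshape(-1,3)
    print(n,"table z",np.nanmedian(t[:,2]))
    for l in "tray3 tray2 fence vblock post_tall post_mid post_short nut pot".split():
        for r in cut_out(l,n)[:4]:
            if r["confidence"]<.3: continue
            P=W[r["region"]]; P=P[~np.isnan(P).any(1)]
            zt=np.percentile(P[:,2],97); Q=P[P[:,2]>zt-.006]
            print(n,l,round(r["confidence"],2),np.round(r["extent"]),len(P),"zmax",round(zt*1000,1),"toprect",rect(Q),"cen",np.round(np.median(Q[:,:2],0)*1000))
E
```

```text
top table z 0.0005212810530773604
top tray3 0.57 [424. 288.  70.  42.] 2750 zmax 11.3 toprect (array([ 273.3, -220.1]), array([214. ,  90.8]), 89.5) cen [ 270. -242.]
top tray3 0.55 [213. 189.  68.  42.] 2038 zmax 11.1 toprect (array([500.5, 264. ]), array([154.6,  78.3]), 79.8) cen [499. 265.]
top tray2 0.57 [424. 288.  70.  42.] 2750 zmax 11.3 toprect (array([ 273.3, -220.1]), array([214. ,  90.8]), 89.5) cen [ 270. -242.]
top tray2 0.55 [213. 189.  68.  42.] 2038 zmax 11.1 toprect (array([500.5, 264. ]), array([154.6,  78.3]), 79.8) cen [499. 265.]
top fence 0.66 [246. 125.  56.  12.] 626 zmax 30.4 toprect (array([665.7, 189.5]), array([ 23.4, 118.7]), 4.5) cen [666. 190.]
top vblock 0.75 [212. 189.  66.  45.] 2056 zmax 11.1 toprect (array([500.6, 264.6]), array([155.8,  78.2]), 79.8) cen [500. 265.]
top vblock 0.65 [289. 149.  26.  26.] 373 zmax 36.4 toprect (array([599.6,  75.1]), array([49.8, 39.8]), 29.8) cen [599.  73.]
top post_tall 0.51 [348. 213.   9.  12.] 104 zmax 59.9 toprect (array([447. , -66.6]), array([17.8, 15.1]), 45.6) cen [447. -66.]
top post_mid 0.79 [404. 120.
[... 1672 characters left out ...]
6.6]), array([20.5, 17.6]), 69.6) cen [451. -65.]
scene post_mid 0.62 [184. 190.  18.  28.] 330 zmax 45.5 toprect (array([ 677.7, -198.6]), array([25.5, 26. ]), 17.7) cen [ 679. -197.]
scene post_short 0.69 [246. 213.  19.  25.] 331 zmax 31.8 toprect (array([607.4, -62.5]), array([34.3, 28.3]), 60.2) cen [609. -60.]
scene nut 0.94 [340. 213.  22.  27.] 493 zmax 32.1 toprect (array([458.7,  61.7]), array([42.6, 42.8]), 79.7) cen [460.  63.]
scene nut 0.33 [254. 150.  80.  53.] 2298 zmax 11.0 toprect (array([ 480.8, -262.3]), array([129., 167.]), 12.5) cen [ 481. -255.]
scene pot 0.84 [293. 212.  18.  20.] 385 zmax 37.0 toprect (array([530.5,  -1. ]), array([37.3, 34.1]), 55.7) cen [530.  -1.]
```

```bash
python3 - <<'E'
from h import *
c=camera("scene"); W=world(c).reshape(-1,3); W=W[~np.isnan(W).any(1)]
for name,cen,yaw,hx,hy in (("tray3",(482,-262),11.8,63,82),("tray2",(502.5,264.4),-10.1,39,77)):
    a=np.radians(yaw); d=W[:,:2]*1000-cen; L=np.c_[d@[np.cos(a),np.sin(a)],d@[-np.sin(a),np.cos(a)]]
    m=(abs(L[:,0])<hx+6)&(abs(L[:,1])<hy+6); L=L[m]; z=W[m,2]*1000
    print(name,"zmax",z.max())
    for ax,sel in ((0,L[:,1]<0),(0,L[:,1]>0),(1,L[:,0]<0),(1,L[:,0]>0)):
        b=np.arange(-90,90,4); k=np.digitize(L[sel,ax],b)
        print("axis",ax,[(int(b[i-1]),round(float((z[sel][k==i]>8).mean()),1)) for i in range(1,len(b)) if (k==i).sum()>5 and (z[sel][k==i]>8).mean()>.3])
E
```

```text
tray3 zmax 13.991056936797253
axis 0 [(-66, 0.8), (-62, 0.4), (2, 0.7), (58, 0.5)]
axis 0 [(-66, 0.6), (-62, 0.3), (-2, 0.6), (2, 0.5), (54, 0.5), (58, 0.3)]
axis 1 [(-86, 0.8), (-82, 0.4), (10, 0.7), (14, 0.4), (74, 1.0), (78, 0.4)]
axis 1 [(-86, 0.3), (-82, 0.5), (-78, 0.3), (74, 0.6), (78, 0.4)]
tray2 zmax 13.154414008204274
axis 0 [(-42, 0.9), (-38, 0.6), (34, 1.0)]
axis 0 [(-42, 0.6), (-38, 0.5), (34, 0.8)]
axis 1 [(-78, 0.7), (2, 0.9), (6, 0.5), (70, 0.6), (74, 0.4)]
axis 1 [(-78, 0.6), (2, 0.6), (6, 0.4), (70, 0.4), (74, 0.4)]
```

Request:
{"method": "step_arm", "body": {
  "rows": [
    [0.025, 0.047, 0, 0, 0, 6],
    [0.025, 0.047, 0, 0, 0, 6],
    [0.025, 0.047, 0, 0, 0, 6],
    [0.025, 0.047, 0, 0, 0, 6],
    [0.025, 0.047, 0, 0, 0, 6],
    [0.025, 0.047, 0, 0, 0, 6],
    [0.025, 0.047, 0, 0, 0, 6],
    [0.025, 0.047, 0, 0, 0, 6],
    [0.025, 0.047, 0, 0, 0, 6],
    [0.025, 0.047, 0, 0, 0, 6],
    [0.025, 0.047, 0, 0, 0, 5],
    [0.025, 0.047, 0, 0, 0, 5]
  ],
  "jaw": 0.087
}}

```text
time: 2.65
position: [0.5612, -0.0025, 0.405]
tool_rot: [0.677, 0.736, 0.0, 0.0]
ft_force: [0.0, -0.7, 0.0]
grip_width: 0.0869
grip_force: 0.0
```

```bash
cat > m.py <<'E'
from h import *
import sys
c,W=wristcam(); 
for l in sys.argv[1:]:
    for r in cut_out(l,"wrist")[:2]:
        if r["confidence"]<.3: continue
        P=W[r["region"]]; P=P[~np.isnan(P).any(1)]
        zt=np.percentile(P[:,2],97); Q=P[P[:,2]>zt-.005]
        print(l,round(r["confidence"],2),np.round(r["extent"]),len(P),"z",round(zt*1000,1),rect(Q))
E
python3 m.py pot vblock post_short nut post_tall fence
```

```text
pot 0.73 [298. 177.  30.  32.] 759 z 35.8 (array([5.279e+02, 2.000e-01]), array([35.8, 36.4]), 3.3)
pot 0.59 [255. 307.  84.  37.] 2518 z 9.8 (array([ 465.1, -131.5]), array([124.4, 225.3]), 4.4)
vblock 0.64 [358. 120.  52.  50.] 1514 z 34.9 (array([599. ,  76.2]), array([49.9, 40. ]), 30.7)
post_short 0.8 [349. 226.  30.  35.] 777 z 30.3 (array([604.8, -60.8]), array([32.1, 31.8]), 65.0)
post_short 0.74 [297. 177.  23.  33.] 733 z 35.8 (array([5.28e+02, 2.00e-01]), array([35.7, 36.4]), 3.5)
nut 0.86 [241. 123.  40.  37.] 1244 z 31.0 (array([455.9,  62. ]), array([43.5, 42.4]), 4.2)
post_tall 0.61 [233. 224.  29.  32.] 575 z 58.5 (array([447.4, -65. ]), array([18.7, 16.9]), 48.7)
fence 0.71 [427.  40.  32.  78.] 2037 z 28.4 (array([667.4, 169.3]), array([22.8, 77.2]), 5.0)
```

Request:
{"method": "step_arm", "body": {
  "rows": [
    [0.02, 0.04, -0.01, 0, 0, 0],
    [0.02, 0.04, -0.01, 0, 0, 0],
    [0.02, 0.04, -0.01, 0, 0, 0],
    [0.02, 0.04, -0.01, 0, 0, 0],
    [0.026, 0.032, -0.01, 0, 0, 0]
  ]
}}

```text
time: 3.62
position: [0.6669, 0.1875, 0.3544]
tool_rot: [0.679, 0.734, -0.0, -0.0]
ft_force: [0.7, -0.9, -0.7]
grip_width: 0.087
grip_force: 0.0
```

```bash
python3 m.py fence vblock tray2; python3 -c "
from h import *
c,_=wristcam(); cv2.imwrite('pics/w1.png',c['pixels'])"
```

```text
fence 0.91 [321. 187.  21. 110.] 2179 z 28.5 (array([665.8, 190.9]), array([ 21.9, 119.6]), 5.0)
vblock 0.81 [262. 276.  34.  57.] 542 z 34.8 (array([607.6,  73.8]), array([62.3, 30.4]), 68.6)
tray2 0.81 [175. 101.  90. 166.] 11366 z 9.8 (array([500.3, 265.8]), array([153.4,  79. ]), 79.6)
```

View pics/w1.png

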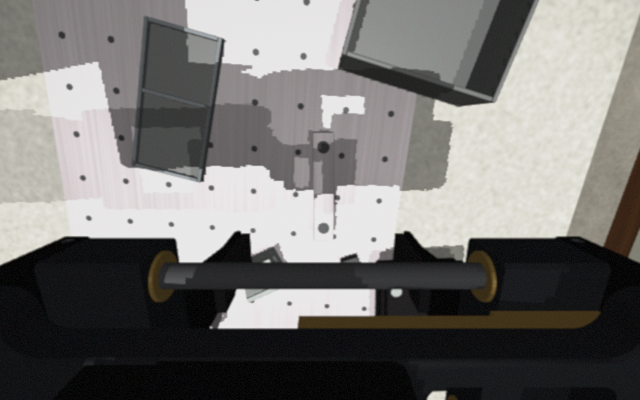

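The wrist view agrees with the top camera: fence at (321,187) px, in line between the fingers, with tray2 upper left and the dark box clear. I'm going down to grasp.

Request:
{"method": "step_arm", "body": {
  "rows": [
    [-0.001, 0.003, -0.03, 0, 0, 0],
    [0, 0, -0.03, 0, 0, 0],
    [0, 0, -0.03, 0, 0, 0],
    [0, 0, -0.03, 0, 0, 0],
    [0, 0, -0.025, 0, 0, 0],
    [0, 0, -0.0184, 0, 0, 0],
    [0, 0, 0, 0, 0, 0]
  ]
}}

```text
time: 4.75
position: [0.6648, 0.1897, 0.1903]
tool_rot: [0.679, 0.735, -0.001, -0.001]
ft_force: [-0.4, 0.5, -0.2]
grip_width: 0.087
grip_force: 0.0
```

Request:
{"method": "step_arm", "body": {
  "rows": [
    [0, 0, 0, 0, 0, 0],
    [0, 0, 0, 0, 0, 0],
    [0, 0, 0, 0, 0, 0],
    [0, 0, 0, 0, 0, 0],
    [0, 0, 0, 0, 0, 0],
    [0, 0, 0, 0, 0, 0],
    [0, 0, 0, 0, 0, 0]
  ],
  "jaw": 0.0,
  "squeeze": 30
}}

```text
time: 5.62
position: [0.6654, 0.1909, 0.1913]
tool_rot: [0.678, 0.735, -0.0, -0.0]
ft_force: [-0.2, -0.8, 0.9]
grip_width: 0.0249
grip_force: 1.2
```

Request:
{"method": "step_arm", "body": {
  "rows": [
    [0, 0, 0, 0, 0, 0],
    [0, 0, 0, 0, 0, 0],
    [0, 0, 0.02, 0, 0, 0],
    [0, 0, 0.03, 0, 0, 0],
    [0, 0, 0.03, 0, 0, 0],
    [0, 0, 0.03, 0, 0, 0],
    [0, 0, 0.02, 0, 0, 0],
    [0, 0, 0, 0, 0, 0]
  ]
}}

```text
time: 6.62
position: [0.6659, 0.191, 0.3238]
tool_rot: [0.678, 0.735, 0.002, 0.001]
ft_force: [1.0, -0.7, -2.7]
grip_width: 0.0217
grip_force: 30.0
```

Request:
{"method": "step_arm", "body": {
  "rows": [
    [-0.0104, -0.0296, 0, 0, 0, 0.7],
    [-0.0154, -0.0446, 0, 0, 0, 0.7],
    [-0.0154, -0.0446, 0, 0, 0, 0.7],
    [-0.0154, -0.0446, 0, 0, 0, 0.7],
    [-0.0154, -0.0446, 0, 0, 0, 0.7],
    [-0.0154, -0.0446, 0, 0, 0, 0.7],
    [-0.0154, -0.0446, 0, 0, 0, 0.7],
    [-0.0154, -0.0446, 0, 0, 0, 0.7],
    [-0.0154, -0.0446, 0, 0, 0, 0.7],
    [-0.0154, -0.0446, 0, 0, 0, 0.7],
    [-0.005, -0.015, 0, 0, 0, 0],
    [0, 0, 0, 0, 0, 0]
  ]
}}

```text
time: 8.12
position: [0.5109, -0.2557, 0.3205]
tool_rot: [0.633, 0.774, 0.0, -0.001]
ft_force: [-0.1, 0.2, -2.0]
grip_width: 0.0218
grip_force: 30.0
```

```bash
python3 m.py tray3 fence;  python3 -c "
from h import *
c,_=wristcam(); cv2.imwrite('pics/w2.png',c['pixels'])"
```

```text
tray3 0.88 [286. 181. 134. 139.] 11756 z 10.0 (array([ 473.4, -243.8]), array([126.5, 127.1]), 12.6)
tray3 0.7 [ 75. 127. 146. 191.] 22696 z 10.4 (array([ 254.9, -243.6]), array([163.6, 128.4]), 88.6)
fence 0.65 [323. 232.  47. 169.] 6000 z 157.6 (array([ 507.5, -242.8]), array([22.1, 94.3]), 11.2)
```

View pics/w2.png

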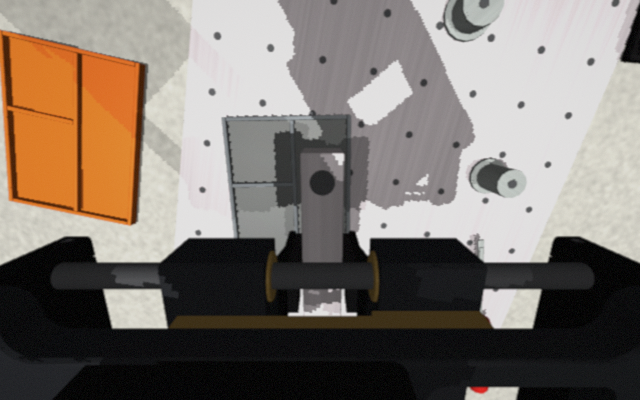

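Held bar sits over tray3's right (long) bay, at (323,190) px. The visible tray edges agree with the estimate, so I'm lowering it.

Request:
{"method": "step_arm", "body": {
  "rows": [
    [0, 0.001, -0.025, 0, 0, 0.8],
    [0, 0, -0.03, 0, 0, 0],
    [0, 0, -0.03, 0, 0, 0],
    [0, 0, -0.02, 0, 0, 0],
    [0, 0, -0.01, 0, 0, 0],
    [0, 0, -0.005, 0, 0, 0],
    [0, 0, -0.003, 0, 0, 0],
    [0, 0, -0.001, 0, 0, 0],
    [0, 0, 0, 0, 0, 0]
  ]
}}

```text
time: 9.45
position: [0.5116, -0.2543, 0.1978]
tool_rot: [0.626, 0.779, 0.0, 0.0]
ft_force: [-0.0, 0.3, -2.4]
grip_width: 0.0218
grip_force: 30.0
```

Request:
{"method": "step_arm", "body": {
  "rows": [
    [0, 0, -0.0015, 0, 0, 0],
    [0, 0, -0.001, 0, 0, 0],
    [0, 0, 0, 0, 0, 0]
  ]
}}

```text
time: 9.82
position: [0.5115, -0.2542, 0.1953]
tool_rot: [0.626, 0.779, -0.0, 0.0]
ft_force: [-0.6, -0.4, 1.1]
grip_width: 0.0217
grip_force: 30.0
```

Request:
{"method": "step_arm", "body": {
  "rows": [
    [0, 0, 0, 0, 0, 0],
    [0, 0, 0, 0, 0, 0],
    [0, 0, 0, 0, 0, 0],
    [0, 0, 0, 0, 0, 0],
    [0, 0, 0.01, 0, 0, 0],
    [0, 0, 0.03, 0, 0, 0],
    [0, 0, 0.04, 0, 0, 0],
    [0, 0, 0.04, 0, 0, 0]
  ],
  "jaw": 0.05
}}

```text
time: 10.82
position: [0.5113, -0.254, 0.3165]
tool_rot: [0.626, 0.779, 0.0, 0.0]
ft_force: [0.4, -0.8, 0.3]
grip_width: 0.0499
grip_force: 0.0
```

Request:
{"method": "step_arm", "body": {
  "rows": [
    [-0.0079, 0.0451, 0, 0, 0, 0],
    [-0.0079, 0.0451, 0, 0, 0, 0],
    [-0.0079, 0.0451, 0, 0, 0, 0],
    [-0.0079, 0.0451, 0, 0, 0, 0],
    [-0.0079, 0.0451, 0, 0, 0, 0],
    [-0.0079, 0.0451, 0, 0, 0, 0],
    [-0.0079, 0.0451, 0, 0, 0, 0],
    [0, 0, 0, 0, 0, 0]
  ],
  "jaw": 0.087
}}

```text
time: 11.82
position: [0.4548, 0.0641, 0.3154]
tool_rot: [0.625, 0.781, -0.0, -0.0]
ft_force: [-0.2, -0.2, -0.7]
grip_width: 0.087
grip_force: 0.0
```

```bash
python3 m.py nut; python3 - <<'E'
from h import *
c=camera("top"); W=world(c)
cv2.imwrite("pics/top1.png",c["pixels"])
for r in cut_out("fence","top")[:2]:
    P=W[r["region"]];P=P[~np.isnan(P).any(1)];zt=np.percentile(P[:,2],97);Q=P[P[:,2]>zt-.006];print(r["confidence"],zt,rect(Q))
E
```

```text
nut 0.96 [322. 203.  44.  48.] 1727 z 30.7 (array([455.1,  62.5]), array([42.6, 42.7]), 29.8)
0.75 0.034795967873811104 (array([ 510.5, -255.1]), array([ 22.1, 120.4]), 12.3)
```

Fence sits flat in the bay (510.5, -255.1, 12.3°). Now grasping the nut.

Request:
{"method": "step_arm", "body": {
  "rows": [
    [0, -0.001, -0.03, 0, 0, 0],
    [0, 0, -0.03, 0, 0, 0],
    [0, 0, -0.03, 0, 0, 0],
    [0, 0, -0.02, 0, 0, 0],
    [0, 0, -0.014, 0, 0, 0],
    [0, 0, 0, 0, 0, 0]
  ]
}}

```text
time: 12.78
position: [0.4563, 0.0598, 0.1902]
tool_rot: [0.627, 0.779, -0.0, -0.001]
ft_force: [0.7, -0.2, 0.1]
grip_width: 0.0873
grip_force: 0.0
```

Request:
{"method": "step_arm", "body": {
  "rows": [
    [0, 0, 0, 0, 0, 0],
    [0, 0, 0, 0, 0, 0],
    [0, 0, 0, 0, 0, 0],
    [0, 0, 0, 0, 0, 0],
    [0, 0, 0, 0, 0, 0],
    [0, 0, 0, 0, 0, 0],
    [0, 0, 0, 0, 0, 0],
    [0, 0, 0, 0, 0, 0]
  ],
  "jaw": 0.02,
  "squeeze": 20
}}

```text
time: 13.78
position: [0.4562, 0.0606, 0.191]
tool_rot: [0.626, 0.779, 0.0, 0.0]
ft_force: [0.9, 1.0, 3.3]
grip_width: 0.0431
grip_force: 20.0
```

Request:
{"method": "step_arm", "body": {
  "rows": [
    [0, 0, 0.02, 0, 0, 0],
    [0, 0, 0.05, 0, 0, 0],
    [0, 0, 0.05, 0, 0, 0],
    [0, -0.036, 0.01, 0, 0, 0],
    [0.001, -0.045, 0, 0, 0, 0],
    [0, -0.045, 0, 0, 0, 0],
    [0.001, -0.045, 0, 0, 0, 0],
    [0, -0.045, 0, 0, 0, 0],
    [0, -0.045, 0, 0, 0, 0],
    [0, -0.045, 0, 0, 0, 0],
    [0, -0.035, 0, 0, 0, 0],
    [0, -0.02, 0, 0, 0, 0]
  ]
}}

```text
time: 15.28
position: [0.4578, -0.3021, 0.3204]
tool_rot: [0.627, 0.779, 0.0, -0.0]
ft_force: [-0.1, -0.8, -0.7]
grip_width: 0.0438
grip_force: 20.0
```

Request:
{"method": "step_arm", "body": {
  "rows": [
    [0, 0, -0.03, 0, 0, 0],
    [0, 0, -0.03, 0, 0, 0],
    [0, 0, -0.03, 0, 0, 0],
    [0, 0, -0.02, 0, 0, 0],
    [0, 0, -0.01, 0, 0, 0],
    [0, 0, -0.003, 0, 0, 0],
    [0, 0, 0, 0, 0, 0]
  ]
}}

```text
time: 16.15
position: [0.4584, -0.3004, 0.1983]
tool_rot: [0.626, 0.78, -0.0, 0.0]
ft_force: [1.0, -0.1, -1.0]
grip_width: 0.0434
grip_force: 20.0
```

Request:
{"method": "step_arm", "body": {
  "rows": [
    [0, 0, -0.0015, 0, 0, 0],
    [0, 0, -0.0015, 0, 0, 0],
    [0, 0, 0, 0, 0, 0]
  ]
}}

```text
time: 16.52
position: [0.4581, -0.3004, 0.195]
tool_rot: [0.626, 0.779, -0.0, 0.0]
ft_force: [-0.4, -0.5, -1.4]
grip_width: 0.0434
grip_force: 20.0
```

Request:
{"method": "step_arm", "body": {
  "rows": [
    [0, 0, -0.001, 0, 0, 0],
    [0, 0, 0, 0, 0, 0]
  ]
}}

```text
time: 16.77
position: [0.4581, -0.3004, 0.195]
tool_rot: [0.626, 0.779, -0.0, 0.0]
ft_force: [-0.6, 1.4, 6.2]
grip_width: 0.0433
grip_force: 20.0
```

Contact. Release and go up.

Request:
{"method": "step_arm", "body": {
  "rows": [
    [0, 0, 0, 0, 0, 0],
    [0, 0, 0, 0, 0, 0],
    [0, 0, 0, 0, 0, 0],
    [0, 0, 0.01, 0, 0, 0],
    [0, 0, 0.04, 0, 0, 0],
    [0, 0, 0.05, 0, 0, 0],
    [0, 0, 0.04, 0, 0, 0]
  ],
  "jaw": 0.056
}}

```text
time: 17.65
position: [0.4581, -0.3004, 0.3362]
tool_rot: [0.626, 0.779, -0.0, 0.001]
ft_force: [0.1, -0.8, -1.0]
grip_width: 0.0557
grip_force: 0.0
```

Request:
{"method": "step_arm", "body": {
  "rows": [
    [-0.002, 0.047, 0, 0, 0, 0],
    [-0.002, 0.047, 0, 0, 0, 0],
    [-0.002, 0.047, 0, 0, 0, 0],
    [-0.002, 0.047, 0, 0, 0, 0],
    [-0.003, 0.046, 0, 0, 0, 0],
    [0, 0, 0, 0, 0, 0]
  ],
  "jaw": 0.087
}}

```text
time: 18.4
position: [0.4459, -0.0636, 0.3343]
tool_rot: [0.625, 0.781, -0.0, -0.001]
ft_force: [0.0, -0.9, 0.3]
grip_width: 0.0868
grip_force: 0.0
```

```bash
python3 m.py post_tall nut
```

```text
post_tall 0.88 [324. 201.  27.  40.] 719 z 58.1 (array([447.9, -65.3]), array([17.7, 18.6]), 12.5)
```

Request:
{"method": "step_arm", "body": {
  "rows": [
    [0, 0.001, -0.03, 0, 0, 0],
    [0, 0, -0.03, 0, 0, 0],
    [0, 0, -0.03, 0, 0, 0],
    [0, 0, -0.025, 0, 0, 0],
    [0, 0, -0.017, 0, 0, 0],
    [0, 0, 0, 0, 0, 0]
  ]
}}

```text
time: 19.3
position: [0.4474, -0.0668, 0.2008]
tool_rot: [0.627, 0.779, -0.0, -0.001]
ft_force: [0.7, 0.9, -0.5]
grip_width: 0.0867
grip_force: 0.0
```

Request:
{"method": "step_arm", "body": {
  "rows": [
    [0, 0, 0, 0, 0, 0],
    [0, 0, 0, 0, 0, 0],
    [0, 0, 0, 0, 0, 0],
    [0, 0, 0, 0, 0, 0],
    [0, 0, 0, 0, 0, 0],
    [0, 0, 0, 0, 0, 0],
    [0, 0, 0, 0, 0, 0],
    [0, 0, 0, 0, 0, 0],
    [0, 0, 0, 0, 0, 0],
    [0, 0, 0, 0, 0, 0]
  ],
  "jaw": 0.0,
  "squeeze": 30
}}

```text
time: 20.55
position: [0.4472, -0.0654, 0.2018]
tool_rot: [0.626, 0.779, 0.0, 0.0]
ft_force: [-0.1, 0.4, -0.6]
grip_width: 0.019
grip_force: 30.0
```

Request:
{"method": "step_arm", "body": {
  "rows": [
    [0, 0, 0.02, 0, 0, 0],
    [0, 0, 0.03, 0, 0, 0],
    [0, -0.02, 0.01, 0, 0, 0],
    [-0.002, -0.036, 0, 0, 0, 0],
    [-0.002, -0.04, 0, 0, 0, 0],
    [-0.002, -0.04, 0, 0, 0, 0],
    [0, -0.02, 0, 0, 0, 0],
    [0, 0, -0.01, 0, 0, 0],
    [0, 0, -0.025, 0, 0, 0],
    [0, 0, -0.01, 0, 0, 0],
    [0, 0, -0.007, 0, 0, 0],
    [0, 0, 0, 0, 0, 0]
  ]
}}

```text
time: 22.05
position: [0.4412, -0.2208, 0.2095]
tool_rot: [0.626, 0.78, 0.0, -0.001]
ft_force: [0.1, 0.1, -0.7]
grip_width: 0.0194
grip_force: 30.0
```

Request:
{"method": "step_arm", "body": {
  "rows": [
    [0, 0, -0.002, 0, 0, 0],
    [0, 0, -0.0015, 0, 0, 0],
    [0, 0, 0, 0, 0, 0]
  ]
}}

```text
time: 22.42
position: [0.4412, -0.2215, 0.2065]
tool_rot: [0.626, 0.779, -0.0, 0.0]
ft_force: [-0.4, -0.8, -0.4]
grip_width: 0.0193
grip_force: 30.0
```

Request:
{"method": "step_arm", "body": {
  "rows": [
    [0, 0, -0.001, 0, 0, 0],
    [0, 0, 0, 0, 0, 0]
  ]
}}

```text
time: 22.68
position: [0.4412, -0.2215, 0.2058]
tool_rot: [0.626, 0.779, -0.0, 0.0]
ft_force: [-0.8, 0.4, 3.6]
grip_width: 0.0194
grip_force: 30.0
```

Request:
{"method": "step_arm", "body": {
  "rows": [
    [0, 0, 0, 0, 0, 0],
    [0, 0, 0, 0, 0, 0],
    [0, 0, 0, 0, 0, 0],
    [0, 0, 0, 0, 0, 0],
    [0, 0, 0.02, 0, 0, 0],
    [0, 0, 0.04, 0, 0, 0],
    [0, 0, 0.05, 0, 0, 0],
    [0, 0, 0, 0, 0, 0]
  ],
  "jaw": 0.045
}}

```text
time: 23.68
position: [0.4421, -0.222, 0.3186]
tool_rot: [0.626, 0.78, -0.0, 0.004]
ft_force: [1.3, -0.7, 0.3]
grip_width: 0.0448
grip_force: 0.0
```

Request:
{"method": "step_arm", "body": {
  "rows": [
    [0.0196, 0.0372, 0, 0, 0, -9],
    [0.0196, 0.0372, 0, 0, 0, -9],
    [0.0196, 0.0372, 0, 0, 0, -9],
    [0.0196, 0.0372, 0, 0, 0, -9],
    [0.0196, 0.0372, 0, 0, 0, -9],
    [0.0196, 0.0372, 0, 0, 0, -9],
    [0.0196, 0.0372, 0, 0, 0, -9],
    [0.0196, 0.0372, 0, 0, 0, -9],
    [0, 0, 0, 0, 0, 0]
  ],
  "jaw": 0.087
}}

```text
time: 24.8
position: [0.5984, 0.0787, 0.3138]
tool_rot: [0.964, 0.264, -0.0, -0.0]
ft_force: [-0.5, -0.5, -0.4]
grip_width: 0.0871
grip_force: 0.0
```

```bash
python3 m.py vblock; python3 -c "
from h import *
c=camera('top'); cv2.imwrite('pics/top2.png',cv2.resize(c['pixels'][60:260,140:520],(760,400)))"
```

```text
vblock 0.7 [325. 202.  46.  62.] 2469 z 35.0 (array([599.6,  76.8]), array([50.1, 40. ]), 30.3)
```

View pics/top2.png

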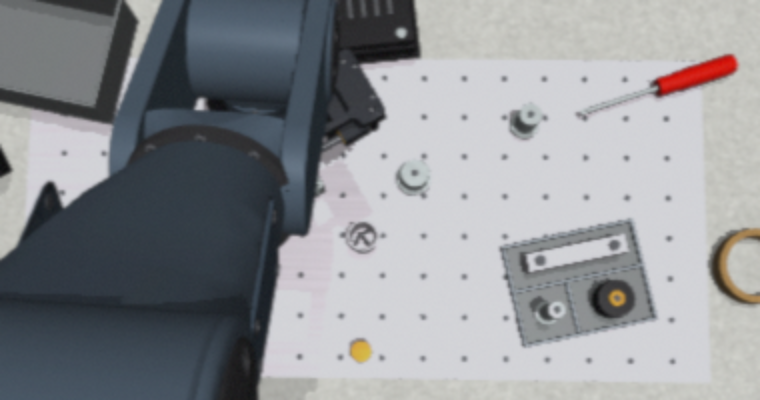

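The picture shows kit 1 in place: fence (575,253), nut (613,298) and tall standoff (548,310), all upright in their bays. Now the V-block.

Request:
{"method": "step_arm", "body": {
  "rows": [
    [0, 0, -0.03, 0, 0, -0.3],
    [0, 0, -0.03, 0, 0, 0],
    [0, 0, -0.03, 0, 0, 0],
    [0, 0, -0.02, 0, 0, 0],
    [0, 0, -0.0135, 0, 0, 0],
    [0, 0, 0, 0, 0, 0],
    [0, 0, 0, 0, 0, 0]
  ]
}}

```text
time: 25.82
position: [0.5983, 0.0758, 0.1925]
tool_rot: [0.966, 0.26, 0.001, 0.0]
ft_force: [-0.2, 1.0, 0.2]
grip_width: 0.0868
grip_force: 0.0
```

Request:
{"method": "step_arm", "body": {
  "rows": [
    [0, 0, 0, 0, 0, 0],
    [0, 0, 0, 0, 0, 0],
    [0, 0, 0, 0, 0, 0],
    [0, 0, 0, 0, 0, 0],
    [0, 0, 0, 0, 0, 0],
    [0, 0, 0, 0, 0, 0],
    [0, 0, 0, 0, 0, 0],
    [0, 0, 0, 0, 0, 0]
  ],
  "jaw": 0.02,
  "squeeze": 35
}}

```text
time: 26.82
position: [0.598, 0.0761, 0.1918]
tool_rot: [0.966, 0.26, 0.0, 0.0]
ft_force: [0.4, -0.9, 0.1]
grip_width: 0.0395
grip_force: 35.0
```

Request:
{"method": "step_arm", "body": {
  "rows": [
    [0, 0, 0.02, 0, 0, 0],
    [0, 0, 0.04, 0, 0, 0],
    [0, 0, 0.03, 0, 0, 0],
    [-0.0173, 0.0259, 0, 0, 0, -6.7],
    [-0.0173, 0.0259, 0, 0, 0, -6.7],
    [-0.0173, 0.0259, 0, 0, 0, -6.7],
    [-0.0173, 0.0259, 0, 0, 0, -6.7],
    [-0.0173, 0.0259, 0, 0, 0, -6.7],
    [-0.0173, 0.0259, 0, 0, 0, -6.7],
    [0, 0, 0, 0, 0, 0]
  ]
}}

```text
time: 28.08
position: [0.4922, 0.2331, 0.2826]
tool_rot: [0.996, -0.086, -0.001, 0.0]
ft_force: [-0.1, -0.5, -3.3]
grip_width: 0.04
grip_force: 35.0
```

Request:
{"method": "step_arm", "body": {
  "rows": [
    [0, 0, -0.03, 0, 0, 0],
    [0, 0, -0.03, 0, 0, 0],
    [0, 0, -0.015, 0, 0, 0],
    [0, 0, -0.007, 0, 0, 0],
    [0, 0, 0, 0, 0, 0]
  ]
}}

```text
time: 28.7
position: [0.4945, 0.2314, 0.2]
tool_rot: [0.996, -0.088, 0.0, -0.0]
ft_force: [-0.2, -0.1, -2.4]
grip_width: 0.0393
grip_force: 35.0
```

Request:
{"method": "step_arm", "body": {
  "rows": [
    [0, 0, -0.002, 0, 0, 0],
    [0, 0, -0.0015, 0, 0, 0],
    [0, 0, -0.0008, 0, 0, 0],
    [0, 0, 0, 0, 0, 0]
  ]
}}

```text
time: 29.2
position: [0.4943, 0.2316, 0.1958]
tool_rot: [0.996, -0.088, 0.0, -0.0]
ft_force: [0.0, 0.3, -1.3]
grip_width: 0.0401
grip_force: 35.0
```

Request:
{"method": "step_arm", "body": {
  "rows": [
    [0, 0, -0.0006, 0, 0, 0],
    [0, 0, 0, 0, 0, 0]
  ]
}}

```text
time: 29.45
position: [0.4942, 0.2316, 0.1958]
tool_rot: [0.996, -0.088, 0.0, -0.0]
ft_force: [-1.4, 0.1, 5.5]
grip_width: 0.0398
grip_force: 35.0
```

Request:
{"method": "step_arm", "body": {
  "rows": [
    [0, 0, 0, 0, 0, 0],
    [0, 0, 0, 0, 0, 0],
    [0, 0, 0, 0, 0, 0],
    [0, 0, 0, 0, 0, 0],
    [0, 0, 0.02, 0, 0, 0],
    [0, 0, 0.05, 0, 0, 0],
    [0, 0, 0.05, 0, 0, 0],
    [0, 0, 0, 0, 0, 0]
  ],
  "jaw": 0.056
}}

```text
time: 30.45
position: [0.4955, 0.232, 0.3188]
tool_rot: [0.996, -0.088, 0.004, -0.001]
ft_force: [0.6, 0.3, -0.4]
grip_width: 0.0557
grip_force: 0.0
```

Request:
{"method": "step_arm", "body": {
  "rows": [
    [0.0158, -0.0418, 0, 0, 0, 0],
    [0.0158, -0.0418, 0, 0, 0, 0],
    [0.0158, -0.0418, 0, 0, 0, 0],
    [0.0158, -0.0418, 0, 0, 0, 0],
    [0.0158, -0.0418, 0, 0, 0, 0],
    [0.0158, -0.0418, 0, 0, 0, 0],
    [0.0158, -0.0418, 0, 0, 0, 0],
    [0, 0, 0, 0, 0, 0],
    [0, 0, 0, 0, 0, 0]
  ],
  "jaw": 0.087
}}

```text
time: 31.58
position: [0.604, -0.0607, 0.3137]
tool_rot: [0.996, -0.088, -0.002, -0.001]
ft_force: [-0.7, 0.6, -0.5]
grip_width: 0.0868
grip_force: 0.0
```

```bash
python3 m.py post_short; python3 - <<'E'
from h import *
c=camera("scene"); W=world(c); cv2.imwrite("pics/s2.png",c["pixels"])
for r in cut_out("vblock","scene")[:2]:
    P=W[r["region"]];P=P[~np.isnan(P).any(1)];zt=np.percentile(P[:,2],97);Q=P[P[:,2]>zt-.006];print(r["confidence"],zt,rect(Q))
E
```

```text
post_short 0.81 [323. 192.  46.  47.] 1546 z 30.3 (array([606.9, -61.5]), array([32.4, 32.2]), 81.5)
```

View pics/s2.png

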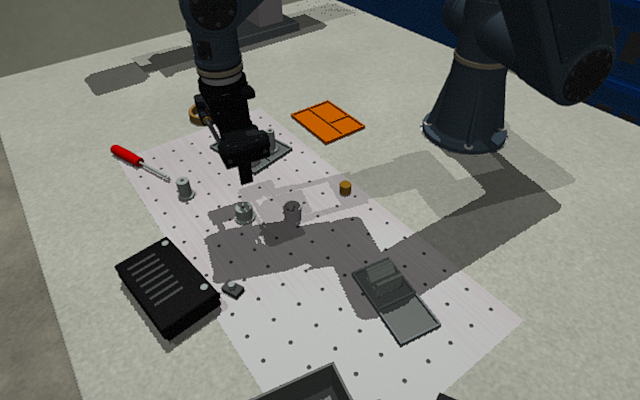

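V-block is in tray2's upper bay at (385,278) px. The pot at (292,212) is upright, and the short standoff at (243,212) is under the gripper.

Request:
{"method": "step_arm", "body": {
  "rows": [
    [0.001, 0, -0.03, 0, 0, 0],
    [0, 0, -0.03, 0, 0, 0],
    [0, 0, -0.03, 0, 0, 0],
    [0, 0, -0.02, 0, 0, 0],
    [0, 0, -0.0135, 0, 0, 0],
    [0, 0, 0, 0, 0, 0],
    [0, 0, 0, 0, 0, 0]
  ]
}}

```text
time: 32.65
position: [0.6062, -0.0611, 0.1922]
tool_rot: [0.996, -0.088, 0.001, 0.0]
ft_force: [0.6, -0.4, 0.6]
grip_width: 0.0871
grip_force: 0.0
```

Request:
{"method": "step_arm", "body": {
  "rows": [
    [0, 0, 0, 0, 0, 0],
    [0, 0, 0, 0, 0, 0],
    [0, 0, 0, 0, 0, 0],
    [0, 0, 0, 0, 0, 0],
    [0, 0, 0, 0, 0, 0],
    [0, 0, 0, 0, 0, 0],
    [0, 0, 0, 0, 0, 0],
    [0, 0, 0, 0, 0, 0]
  ],
  "jaw": 0.015,
  "squeeze": 35
}}

```text
time: 33.65
position: [0.6057, -0.0611, 0.1914]
tool_rot: [0.996, -0.088, -0.0, 0.0]
ft_force: [0.5, -0.8, -0.3]
grip_width: 0.0331
grip_force: 35.0
```

Request:
{"method": "step_arm", "body": {
  "rows": [
    [0, 0, 0.02, 0, 0, 0],
    [0, 0, 0.05, 0, 0, 0],
    [0, 0, 0.05, 0, 0, 0],
    [-0.0083, 0.0315, 0, 0, 0, 0],
    [-0.0123, 0.0458, 0, 0, 0, 0],
    [-0.0123, 0.0458, 0, 0, 0, 0],
    [-0.0123, 0.0458, 0, 0, 0, 0],
    [-0.0123, 0.0458, 0, 0, 0, 0],
    [-0.0123, 0.0458, 0, 0, 0, 0],
    [-0.0123, 0.0458, 0, 0, 0, 0],
    [-0.0119, 0.046, 0, 0, 0, 0],
    [-0.004, 0.014, 0, 0, 0, 0]
  ]
}}

```text
time: 35.15
position: [0.5064, 0.3078, 0.3125]
tool_rot: [0.996, -0.086, 0.0, -0.0]
ft_force: [-0.1, -0.7, -2.3]
grip_width: 0.0329
grip_force: 35.0
```

Request:
{"method": "step_arm", "body": {
  "rows": [
    [0, 0, 0, 0, 0, 0],
    [0, 0, -0.03, 0, 0, 0],
    [0, 0, -0.04, 0, 0, 0],
    [0, 0, -0.025, 0, 0, 0],
    [0, 0, -0.012, 0, 0, 0],
    [0, 0, -0.005, 0, 0, 0],
    [0, 0, 0, 0, 0, 0]
  ]
}}

```text
time: 36.02
position: [0.5083, 0.305, 0.2]
tool_rot: [0.996, -0.088, 0.0, -0.0]
ft_force: [-0.0, 0.2, -1.3]
grip_width: 0.0331
grip_force: 35.0
```

Request:
{"method": "step_arm", "body": {
  "rows": [
    [0, 0, -0.002, 0, 0, 0],
    [0, 0, -0.0015, 0, 0, 0],
    [0, 0, -0.001, 0, 0, 0],
    [0, 0, 0, 0, 0, 0]
  ]
}}

```text
time: 36.52
position: [0.5078, 0.3054, 0.1954]
tool_rot: [0.996, -0.088, 0.0, -0.0]
ft_force: [-0.5, -0.4, 1.7]
grip_width: 0.0331
grip_force: 35.0
```

Request:
{"method": "step_arm", "body": {
  "rows": [
    [0, 0, 0, 0, 0, 0],
    [0, 0, 0, 0, 0, 0],
    [0, 0, 0, 0, 0, 0],
    [0, 0, 0, 0, 0, 0],
    [0, 0, 0.02, 0, 0, 0],
    [0, 0, 0.05, 0, 0, 0],
    [0, -0.05, 0.06, 0, 0, 0],
    [0, -0.06, 0.05, 0, 0, 0],
    [0, -0.06, 0.03, 0, 0, 0],
    [0, -0.06, 0, 0, 0, 0],
    [0, -0.06, 0, 0, 0, 0],
    [0, 0, 0, 0, 0, 0]
  ],
  "jaw": 0.048
}}

```text
time: 38.02
position: [0.508, 0.0376, 0.3812]
tool_rot: [0.996, -0.091, 0.0, 0.0]
ft_force: [0.1, -0.4, 0.4]
grip_width: 0.0479
grip_force: 0.0
```

```bash
python3 - <<'E'
from h import *
c=camera("scene"); W=world(c); cv2.imwrite("pics/s3.png",c["pixels"])
for l in "fence nut post_tall vblock post_short post_mid pot".split():
  for n in ("scene","top"):
    if n=="top": c2=camera(n); W2=world(c2)
    V=W if n=="scene" else W2
    for r in cut_out(l,n)[:1]:
        P=V[r["region"]];P=P[~np.isnan(P).any(1)];zt=np.percentile(P[:,2],97);Q=P[P[:,2]>zt-.006];print(l,n,round(r["confidence"],2),round(zt,4),rect(Q))
E
```

```text
fence scene 0.96 0.0338 (array([ 514.4, -255.3]), array([ 24. , 121.6]), 12.6)
fence top 0.93 0.0345 (array([ 510.4, -254.7]), array([ 22.1, 120.4]), 12.5)
nut scene 0.77 0.0362 (array([ 461. , -297.1]), array([44.3, 40. ]), 66.4)
nut top 0.67 0.037 (array([ 457.3, -299.9]), array([42.7, 42.6]), 16.9)
post_tall scene 0.45 0.0626 (array([ 447.3, -217.8]), array([11.1, 10.3]), 13.2)
post_tall top 0.64 0.0644 (array([ 439.2, -220.9]), array([13.9, 17.2]), 0.3)
vblock scene 0.8 0.04 (array([498.4, 230.4]), array([41.7, 50.1]), 81.1)
post_short scene 0.6 0.0358 (array([510.9, 305.3]), array([31.8, 34. ]), 88.1)
post_short top 0.47 0.0368 (array([508.1, 304. ]), array([32.8, 30.5]), 45.1)
post_mid scene 0.57 0.0457 (array([ 676.7, -198.5]), array([27.1, 25.3]), 29.9)
post_mid top 0.76 0.0461 (array([ 674.3, -198.7]), array([25.1, 23.9]), 1.3)
pot scene 0.62 0.0367 (array([532.2,  -0.8]), array([35.2, 35. ]), 78.9)
pot top 0.68 0.0364 (array([ 457.8, -298.8]), array([40.6, 42.7]), 28.3)
```

View pics/s3.png

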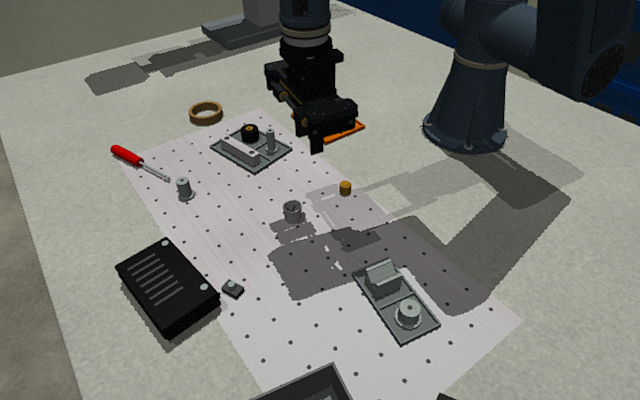

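All five parts are upright in their bays: V-block (383,275), short standoff (408,315), and fence, nut and tall standoff in tray3 around (250,148). Measured heights match parts standing on the bay floors. The pot and the middle standoff haven't moved.

```bash
python3 -c "
from rig import *
print(hand_in())"
```

```text
the job is handed in; nothing more can be done
None
```

Both kits are made up and the job is handed in at about 38 s of robot time: all five parts stand upright in their bays, and the middle standoff and screw pot are where they were.

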